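# Unbolt the riser tray and stow the tape measure

## Robot

A 6-joint arm with a two-finger parallel gripper is mounted at the origin on a cart in front of the work surface, level with it; the furniture and walls round the work are solid. World frame = base frame: x ahead of the robot, y to its left, z up, the work surface at z = 0. Lengths are in m, angles in rad, forces in N, time in s.
With the tool pointing down it reaches from about 0.15 to 0.775 m from the base axis. Payload 6.1 kg.
Tool frame: the origin (TCP) lies midway between the tips of the shut fingers; the grasp point (between the pads) lies 19 mm behind it (tcp_to_grasp is the distance from the TCP to the grasp point, in m); z points along the fingers, y is the line along which they close (so a half turn about z gives the same grasp; the last joint's range is limited). The gripper opens to 85 mm and grips with 20 to 120 N. Pads are 22 mm wide; open, the fingers measure 114 mm over their backs; the gripper's body (76 mm by 85 mm) begins 54 mm behind the grasp point. The pads swing forward as they close: fully open they stand 13 mm farther back than shut.
Start: joints at [1.258, 0.126, -0.04, 1.405, 0, 1.571], TCP at [0.162, 0.5, 0.231] pointing down, gripper open.
Joint ranges: [-2.72, 2.72], [-0.95, 1.95], [-1.27, 1.35], [-1.78, 2.02], [-1.46, 1.47], [-3.14, 3.14]. Speed limits (rad/s): [2.39, 2.39, 3.01, 3.14, 3.14, 3.14].

## Interface

Orientations are given as a unit quaternion [w, x, y, z].
In Python, from rig import * gives the robot as it stands.
- The arm moves only by the tool step_arm, never from a script. Its argument "steps" is a list of rows, each a list of 3 entries, a list of its own where there are three numbers: the shift along the world's x, y, z in units of 25 mm (1.0 is 25 mm), then the turn about the world's z in units of 6 degrees (1.0 is 6 degrees), then the opening in per cent of the stroke, from 0 (shut) to 100 (fully open). In form: [[[x, y, z], spin, grip], ...]. A call has 1 to 10 rows; each row shifts and turns the commanded pose from where the row before left it; what a row does not reach is not made up. A row lasts 1/12 s, in which the tool goes at most 41.7 mm and 7.16 degrees, less where a joint would pass 70% of its speed; a pose out of reach is approached as far as the arm can. A call is refused whole if a number of a shift passes 1 or a number of a turn 1, either way. A call with a gripper value outside its range is refused whole. The fingers move at their own pace and stop on an object; "force" is the grip in N (left out, the last holds). Time passes only in rows, so rows that do not move let the fingers close. It gives the time, the measured TCP pose, the force, the opening and the grip force at its end, in the units of the state.
- state(): the state, without advancing time (a new reading comes with each control period).
- grab_frame(name): name is "scene" or "top"; returns the picture (384x512x3 uint8, blue, green, red); there is no depth.
- calibration(name): a dict with "fx", "fy", "cx", "cy" (pixels), "distortion" ([k1, k2, p1, p2, k3] as OpenCV has them; the pictures are not rectified), "origin" and "attitude" of the camera in the world. Camera axes: x right, y down, z forward; pixel columns grow to the right and rows downward; lengths in m; the calibration is good to about 2 mm. A picture is of the moment at which its call begins. calibration takes no time and is no camera call.
- close_job(): hands the job in; it is judged then, once.
Trained networks look in the newest picture that a camera, given by its name, has taken for a name from the list of things; names that differ only in an ending like _2 or _b are one class to them, and where a whole thing is asked for, a point or a joint stands for the part that bears it (a point fixed in the world has none). Each returns a list of dicts, best first, with "conf" (0 to 1); they miss things now and then, are a little off and sometimes report something else, mostly with a low value. They report only what shows in the picture. A call takes as long as a camera call. They do not tell look-alikes from the thing itself.
- regions_of(camera, thing): "region" (384x512 bool, what is visible of it) and "pixel" ([column, row] in pixels, amid what is visible of it).
The state is a dict: "time": time; "joints": joint angles; "joint_vel": joint speeds; "joint_torque": joint torques, N m; "tool_pos": TCP position; "ee_rot": TCP orientation; "wrist_force": force on the tool from outside, world axes, zero at the start; "moment": the same for the moment, N m; "gripper_width": opening from 0.0 (shut) to 1.0 (fully open); "grip_force": force on a finger pad.
Only numpy, scipy, OpenCV 4.12 (cv2) and the standard library are available. Lean on these libraries where they do the work, as an engineer would, in place of code of your own. Each camera call takes 0.05 s, during which the arm holds its last target. There are 200 camera calls.

## Task

The shallow tray under the bench riser is held shut by a sliding bolt. Draw the bolt all the way back, pull the tray all the way out to its stop, then stand the tape measure upright on the tray's floor and let go, without dropping it or pushing the small black carton about.

Things in the scene. Friction and masses are not known exactly. Their poses are not given: they have to be found in the camera images.
- deck_edge (a point): Middle of the lower front edge of the riser's plywood deck, 250 mm above the worktop. Axes (shared by bolt and tray): x into the riser, y left along its front, z up. Deck 430 mm wide, 18 mm thick, things standing on it; legs 200 mm either side, set back 65 mm. The edge is right above bolt lug and shut tray's pull: reach them with the tool tilted, leaning back to the robot 30 to 45 degrees.
- bolt_lug (a point): Upright steel finger lug of the sliding bolt, left of the tray. This point is on its axis, 80 mm above the worktop; axes as deck_edge. Lug 18 mm wide (y), 14 mm deep (x), 30 to 97 mm above the worktop, with a 22 x 18 mm cap up to 103 mm. Below it the bolt bar and two staples reach 43 mm high.
- bolt (a joint): Travel of the bolt, m: near 0 it is home (its nose overlaps the tray's front by 24 mm and holds it); slides along +y of bolt_lug (left) to a stop at 0.045. Stays where left; takes about 3 N.
- tray_pull (a point): Upright dark steel pull on the front of the tray, 163 mm right of the bolt's lug when both are home. This point is on its axis, 80 mm above the worktop; axes as deck_edge. Pull 22 mm wide (y), 14 mm deep (x), 20 to 97 mm above the worktop, with a 26 x 18 mm cap up to 103 mm. The tray's front panel, 16 mm behind its axis, is 44 mm high.
- tray (a joint): Travel of the tray, m: 0 is shut; slides along -x of tray_pull (toward the robot) to a stop at 0.16. Stays where left; takes about 4 N.
- tray_floor (a point): Centre of the grey tray's inner floor, on its top face, 13 mm above the worktop; moves with the tray; axes as deck_edge. Inside 151 mm long (x), 190 mm wide (y); side walls reach 25 mm above the floor, the front panel 31 mm, its inner face at x = -76 mm. With the tray fully out the deck's front edge is above x = +60 mm: only the part in front of it is uncovered.
- tape_mid (a point): Middle of the tape measure's case, half-way up (31 mm above its underside). Case 34 mm thick along its own x, 68 mm long along y, 62 mm high along z; the tape's end hook sticks out at the -y end to 47 mm from the middle. About 0.26 kg. It stands upright on the worktop to the left or right of the riser.
- relay_mid (a point): Middle of a small black carton, 50 x 60 x 70 mm (x, y, z), standing on the worktop on the other side from the tape measure; leave it where it stands.
Not all that is in view belongs to the job. Leave any green or pink look-alike of the part that bears tape_mid alone.

How it is judged:
On the way, in this order (a step that is already met when the one before it is completed fails the run):
1. the bolt is drawn back while the tray is still shut (value of joint bolt above 0.035 m and value of joint tray below 0.01 m), for 0.1 s.
2. the tray is pulled out to its stop (value of joint tray above 0.15 m), for 0.2 s.
At the end, for the whole second after the job is handed in: The bolt is drawn back more than 35 of its 45 mm, the tray is out more than 150 of its 160 mm, and the tape measure stands upright (within 7 degrees) at rest on the tray's floor, its middle within 70 mm (x) and 85 mm (y) of the floor's centre (value of joint bolt above 0.035 m and value of joint tray above 0.15 m and x of tape_mid in the frame of tray_floor between -0.07 and 0.07 m and y of tape_mid in the frame of tray_floor between -0.085 and 0.085 m and z of tape_mid in the frame of tray_floor between 0.026 and 0.036 m and angle between tape_mid's own z axis and vertical below 0.12 rad and linear speed of tape below 0.02 m/s); the robot touches nothing.
It fails at once if the tape measure is let go more than about 40 mm above where it should stand (height (world z) of tape_mid above 0.085 m and contact force between the fingers and tape below 0.05 N).
It fails at once if the small black carton is pushed more than 30 mm (distance of relay_mid from where it was at the start of the episode above 0.03 m).
It also fails if it takes over 59 s, if anything falls off the work surface, if the arm or the gripper's body presses on something with over 40 N, if the wrist force passes 120 N, or if a joint passes its speed limit or range.

## Working session

There is one attempt and no reset: what is moved stays moved. The work goes in short steps, Python scripts to look and compute and a tool call to move; the robot and the scene stay as the last step left them, time stands still between calls to the robot, and variables do not carry over. Pictures are saved under pics/ and viewed, at most 10 in all, crops included, and the job is handed in when it is done.

Besides the shell and the picture viewer there is one more tool, called by a JSON object that holds its "api" and its "payload", one argument or row to a line. step_arm: Moves the arm, as the interface text tells. Its arguments: {"type":"object","properties":{"steps":{"type":"array"},"force":{"type":"number"}},"required":["steps"]}

```bash
ls; mkdir -p pics; cat > h.py <<'E'
from rig import *
import numpy as np, cv2
from scipy.spatial.transform import Rotation as R
E
python3 - <<'E'
from h import *
for c in("scene","top"):
    cv2.imwrite(f"pics/{c}0.png",grab_frame(c)); print(calibration(c))
    for t in("bolt_lug","tray_pull","tray_floor","tape_mid","relay_mid"):
        for r in regions_of(c,t)[:4]: print(c,t,round(r["conf"],2),np.round(r["pixel"]),r["region"].sum())
print(state())
E
```

```text
pics
{'fx': 482.1988425210116, 'fy': 482.1988425210116, 'cx': 260.24580060399046, 'cy': 190.54009979052225, 'distortion': array([-0.07003852,  0.        ,  0.        ,  0.        ,  0.        ]), 'origin': array([-0.82650157, -0.55213457,  0.92150465]), 'attitude': array([-0.43182945,  0.7027754 , -0.47740958,  0.30283684])}
scene bolt_lug 0.69 [213. 212.] 193
scene tray_pull 0.78 [259. 210.] 1433
scene tape_mid 0.97 [263. 261.] 403
scene tape_mid 0.92 [304. 272.] 487
scene tape_mid 0.85 [307. 250.] 375
scene tape_mid 0.63 [342. 263.] 381
scene relay_mid 0.98 [155. 226.] 486
scene relay_mid 0.56 [258. 209.] 1410
{'fx': 498.4414646917021, 'fy': 498.4414646917021, 'cx': 258.46865550373826, 'cy': 192.30593328962104, 'distortion': array([-0.04403086,  0.        ,  0.        ,  0.        ,  0.        ]), 'origin': array([-0.29083436, -0.33621835,  1.5156174 ]), 'attitude': array([-0.23954538,  0.79608697, -0.5300125 ,  0.16718344])}
top bolt_lug 0.44 [212. 184.] 131
top tray_pull 0.77 [259. 176.] 2061
top tray_floor 0.66 [259. 178.] 2006
top tape_mid 0.92 [271. 267.] 329
top tape_mid 0.81 [310. 249.] 329
top tape_mid 0.64 [340. 269.] 314
top tape_mid 0.55 [308. 288.] 344
top relay_mid 0.89 [157. 205.] 431
{'time': 0.6, 'joints': array([ 1.25797690e+00,  1.25738921e-01, -3.96140259e-02,  1.40537181e+00,
        1.23964622e-05,  1.57079067e+00]), 'joint_vel': array([-0.00066569,  0.0001591 ,  0.00018051, -0.00126387,  0.00028177,
       -0.00085468]), 'joint_torque': array([-2.22614552e-03, -4.35432315e+01,  3.52945125e+01,  1.09887711e-03,
       -1.43776188e-04,  2.24782241e-06]), 'tool_pos': array([0.16155669, 0.49950845, 0.23132016]), 'ee_rot': array([-5.48388732e-07,  1.55769964e-01,  9.87793357e-01,  3.63120952e-05]), 'wrist_force': array([-0.15701872, -0.74046739,  0.20588308]), 'moment': array([ 0.02262946, -0.01704034, -0.01701269]), 'grip_force': 0.0, 'gripper_width': 0.9967703727385043}
```

```bash
python3 - <<'E'
import cv2
a=cv2.imread("pics/scene0.png"); b=cv2.imread("pics/top0.png")
cv2.imwrite("pics/s1.png",cv2.resize(a[130:310,120:380],(800,554),interpolation=cv2.INTER_CUBIC))
cv2.imwrite("pics/t1.png",cv2.resize(b[110:320,110:390],(800,600),interpolation=cv2.INTER_CUBIC))
E
```

```text
(no output)
```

View pics/s1.png

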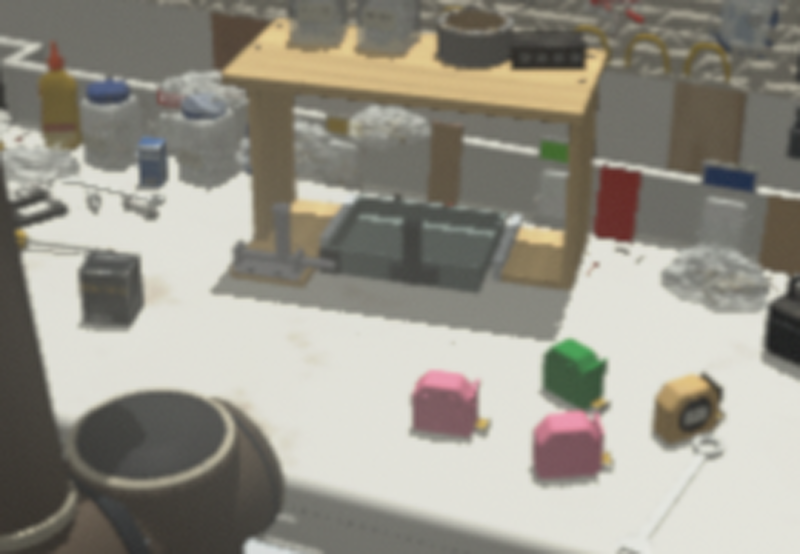

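View pics/t1.png

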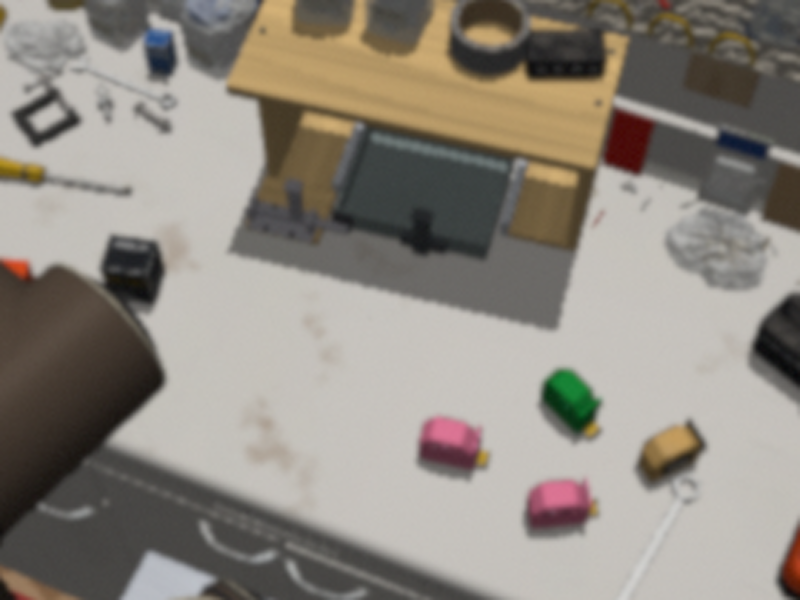

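The scene picture shows the bolt lug at about (212,204), the dark tray pull at (254,208) and the black carton at (155,226). Candidates for the tape measure: pink (265,261) and pink (305,274), green (307,251), and tan/black (343,263). I choose the tan one, since green and pink are the look-alikes.

```bash
cat >> h.py <<'E'
def cam(c):
    k=calibration(c); K=np.array([[k["fx"],0,k["cx"]],[0,k["fy"],k["cy"]],[0,0,1]])
    w,x,y,z=k["attitude"]; return K,k["distortion"],k["origin"],R.from_quat([x,y,z,w]).as_matrix()
def ray(c,px):
    K,D,o,M=cam(c); p=cv2.undistortPoints(np.array([[px]],float),K,D)[0,0]
    return o,M@np.r_[p,1]
def onz(c,px,z):
    o,d=ray(c,px); return o+d*(z-o[2])/d[2]
def tri(p1,p2):
    o1,d1=ray("scene",p1);o2,d2=ray("top",p2)
    t=np.linalg.lstsq(np.c_[d1,-d2],o2-o1,rcond=None)[0]
    a=o1+d1*t[0];b=o2+d2*t[1]; return (a+b)/2,np.linalg.norm(a-b)
def proj(c,P):
    K,D,o,M=cam(c); r=cv2.Rodrigues(M.T)[0]; return cv2.projectPoints(np.atleast_2d(P).astype(float),r,-M.T@o,K,D)[0][:,0]
E
python3 - <<'E'
from h import *
np.set_printoptions(precision=4,suppress=True)
s=lambda x,y:(120+x*.325,130+y*.325); t=lambda x,y:(110+x*.35,110+y*.35)
for n,a,b,z in[("lugtop",(283,207),(294,183),.103),("pulltop",(412,197),(423,212),.103),
  ("deckL",(228,80),(230,90),.25),("deckR",(588,113),(600,166),.25)]:
    print(n,onz("scene",s(*a),z),onz("top",t(*b),z),tri(s(*a),t(*b)))
for c in("scene","top"):
    for nm,z in(("tape_mid",.031),("relay_mid",.035)):
      for r in regions_of(c,nm)[:5]:
        print(c,nm,round(r["conf"],2),r["pixel"],onz(c,r["pixel"],z))
        if nm=="tape_mid":
            img=grab_frame(c); print(img[r["region"]].mean(0))
E
```

```text
lugtop [0.5978 0.1793 0.103 ] [0.6041 0.1879 0.103 ] (array([0.6096, 0.1882, 0.0958]), np.float64(0.0051044532616149815))
pulltop [0.6827 0.0456 0.103 ] [0.6257 0.0258 0.103 ] (array([0.5958, 0.0126, 0.1499]), np.float64(0.0026027879154418097))
deckL [0.6142 0.2551 0.25  ] [0.6017 0.2579 0.25  ] (array([0.5984, 0.2509, 0.2569]), np.float64(0.008077834812916242))
deckR [ 0.686  -0.1677  0.25  ] [ 0.6646 -0.1691  0.25  ] (array([ 0.6556, -0.173 ,  0.263 ]), np.float64(0.0046905274794472))
scene tape_mid 0.97 [263.3, 261.3] [ 0.3811 -0.1083  0.031 ]
[117.9975 112.0223 154.0918]
scene tape_mid 0.92 [304.4, 272.3] [ 0.3735 -0.2481  0.031 ]
[116.0534 109.5277 152.885 ]
scene tape_mid 0.85 [306.7, 250.4] [ 0.4951 -0.22    0.031 ]
[ 79.3707 111.9627  80.7173]
scene tape_mid 0.63 [341.5, 262.8] [ 0.4678 -0.3445  0.031 ]
[ 84.6824 110.979  124.6378]
scene relay_mid 0.9 [156.5, 226.1] [0.435  0.3234 0.035 ]
scene relay_mid 0.43 [246.5, 159.3] [1.1357 0.2645 0.035 ]
top tape_mid 0.92 [271.1, 267.4] [ 0.3832 -0.1217  0.031 ]
[101.6991  87.3404 148.2401]
top tape_mid 0.81 [310.3, 248.8] [ 0.4973 -0.2175  0.031 ]
[49.2006 93.5106 41.7538]
top tape_mid 0.64 [340.3, 269.2] [ 0.4646 -0.3327  0.031 ]
[ 70.3599 102.5096 122.9682]
top tape_mid 0.55 [308.0, 287.8] [ 0.3624 -0.2567  0.031 ]
[101.4593  85.4826 146.561 ]
top relay_mid 0.63 [158.0, 206.3] [0.4454 0.3305 0.035 ]
top relay_mid 0.53 [259.2, 177.2] [0.7003 0.0513 0.035 ]
```

View pics/scene0.png

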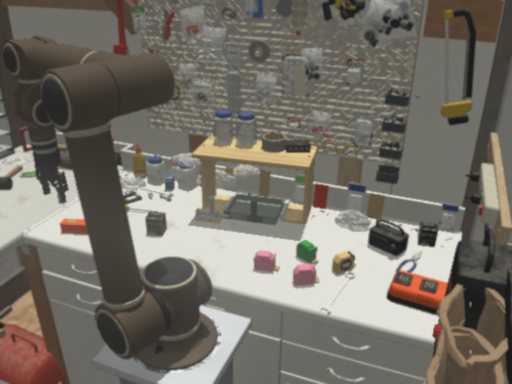

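{"api": "step_arm", "payload": {
  "steps": [
    [[0.3,0.95,0.5],0,100],
    [[0.3,0.95,0.5],0,100],
    [[0.3,0.95,0.5],0,100],
    [[0.3,0.95,0.5],0,100]
  ]
}}

```text
time: 1.53
tool_pos: [0.1918, 0.5953, 0.2819]
ee_rot: [0.0, 0.156, 0.988, 0.0]
wrist_force: [-0.2, 0.1, -0.1]
gripper_width: 1.004
grip_force: 0.0
```

The full scene shows the arm to the left with its gripper at about (50,185) and open space beyond it. I'll now push gently past the reach limit in free air, to see whether the tool tilts and stays tilted.

{"api": "step_arm", "payload": {
  "steps": [
    [[0.3,0.95,0.3],0,100],
    [[0.3,0.95,0.3],0,100],
    [[0.3,0.95,0.3],0,100],
    [[0.3,0.95,0],0,100],
    [[0.3,0.95,0],0,100],
    [[0.3,0.95,0],0,100],
    [[0.3,0.95,0],0,100],
    [[0.3,0.95,0],0,100],
    [[0.3,0.95,0],0,100],
    [[0.3,0.95,0],0,100]
  ]
}}

```text
time: 2.37
tool_pos: [0.2404, 0.7504, 0.2899]
ee_rot: [-0.001, 0.156, 0.988, -0.007]
wrist_force: [-0.1, -0.0, 0.7]
gripper_width: 1.001
grip_force: 0.0
```

```bash
python3 -c "
from h import *
s=state();print(s['joints'],s['ee_rot'],s['tool_pos'])"
```

```text
[1.26074446e+00 9.07911241e-01 1.34403211e+00 2.02047297e+00
 1.23439403e-05 1.57349830e+00] [-0.00104359  0.15573683  0.98777533 -0.00669701] [0.24042654 0.75044275 0.2899379 ]
```

{"api": "step_arm", "payload": {
  "steps": [
    [[-0.3,-0.95,1],0,100],
    [[-0.3,-0.95,1],0,100],
    [[-0.3,-0.95,1],0,100],
    [[-0.3,-0.95,1],0,100],
    [[-0.3,-0.95,1],0,100],
    [[-0.3,-0.95,1],0,100],
    [[0,0,1],0,100],
    [[0,0,1],0,100],
    [[0,0,1],0,100],
    [[0,0,1],0,100]
  ]
}}

```text
time: 3.2
tool_pos: [0.1854, 0.5766, 0.4791]
ee_rot: [0.006, 0.156, 0.987, 0.037]
wrist_force: [-0.9, 1.1, -0.6]
gripper_width: 1.004
grip_force: 0.0
```

```bash
python3 -c "
from h import *
s=state();print(s['joints'],s['ee_rot'],s['tool_pos'])"
```

```text
[ 1.25975662e+00  4.30750982e-01  9.55501869e-01  2.02045845e+00
 -1.72553086e-05  1.57252709e+00] [0.00579045 0.15563914 0.98710057 0.03708624] [0.18538171 0.57664442 0.47907009]
```

{"api": "step_arm", "payload": {
  "steps": [
    [[0,0,1],0,100],
    [[0,0,1],0,100],
    [[0,0,1],0,100],
    [[0,0,1],0,100],
    [[0,0,1],0,100],
    [[0,0,1],0,100]
  ]
}}

```text
time: 3.7
tool_pos: [0.1753, 0.5452, 0.5394]
ee_rot: [0.014, 0.155, 0.984, 0.089]
wrist_force: [0.5, 0.1, -0.1]
gripper_width: 0.998
grip_force: 0.0
```

```bash
python3 -c "
from h import *
s=state();print(s['joints'],s['ee_rot'],s['tool_pos'])"
```

```text
[1.25974092e+00 3.36308117e-01 9.67252564e-01 2.02046579e+00
 3.22765190e-05 1.57250732e+00] [0.01392828 0.15510583 0.9837426  0.08943537] [0.17525172 0.54515182 0.53935644]
```

{"api": "step_arm", "payload": {
  "steps": [
    [[0,0,1],0,100],
    [[0,0,1],0,100],
    [[0,0,1],0,100],
    [[0,0,1],0,100],
    [[0,0,1],0,100],
    [[0,0,1],0,100],
    [[0,0,1],0,100],
    [[0,0,1],0,100],
    [[0,0,1],0,100],
    [[0,0,1],0,100]
  ]
}}

```text
time: 4.53
tool_pos: [0.1625, 0.5055, 0.63]
ee_rot: [0.028, 0.153, 0.971, 0.18]
wrist_force: [0.1, 0.1, -0.0]
gripper_width: 1.0
grip_force: 0.0
```

{"api": "step_arm", "payload": {
  "steps": [
    [[0.3,0.95,1],0,100],
    [[0.3,0.95,1],0,100],
    [[0.3,0.95,1],0,100],
    [[0.3,0.95,1],0,100],
    [[0.3,0.95,1],0,100]
  ]
}}

```text
time: 4.95
tool_pos: [0.1895, 0.5914, 0.6488]
ee_rot: [0.037, 0.151, 0.959, 0.237]
wrist_force: [-0.2, 1.6, 1.2]
gripper_width: 1.002
grip_force: 0.0
```

{"api": "step_arm", "payload": {
  "steps": [
    [[0,0,-1],0,100],
    [[0,0,-1],0,100],
    [[0,0,-1],0,100],
    [[0,0,-1],0,100]
  ]
}}

```text
time: 5.28
tool_pos: [0.1903, 0.5937, 0.5756]
ee_rot: [0.037, 0.151, 0.959, 0.237]
wrist_force: [0.1, 0.3, 1.4]
gripper_width: 0.996
grip_force: 0.0
```

Driving past the reach limit tilts the tool outward, and the tilt stays when I come back down. It stands at about 28° now, and I'll take it to about 37°.

{"api": "step_arm", "payload": {
  "steps": [
    [[0,0,1],0,100],
    [[0,0,1],0,100],
    [[0,0,1],0,100],
    [[0.3,0.95,1],0,100],
    [[0.3,0.95,1],0,100],
    [[0.3,0.95,1],0,100],
    [[0.3,0.95,1],0,100],
    [[0.3,0.95,1],0,100],
    [[0.3,0.95,1],0,100],
    [[0.3,0.95,1],0,100]
  ]
}}

```text
time: 6.12
tool_pos: [0.1876, 0.5877, 0.6558]
ee_rot: [0.038, 0.151, 0.957, 0.243]
wrist_force: [0.2, -0.5, 0.4]
gripper_width: 0.996
grip_force: 0.0
```

```bash
python3 -c "
from h import *
s=state();print(s['joints'],s['ee_rot'],s['tool_pos'])
w,x,y,z=s['ee_rot'];print(R.from_quat([x,y,z,w]).as_matrix())"
```

```text
[ 1.26236302e+00  3.99355732e-01  1.34577482e+00  2.02045835e+00
 -1.26923056e-03  1.57485650e+00] [0.03787619 0.15099049 0.95747995 0.24289793] [0.18764395 0.58772686 0.65582235]
[[-9.51534535e-01  2.70740631e-01  1.45881937e-01]
 [ 3.07540823e-01  8.36404937e-01  4.53701910e-01]
 [ 8.19168663e-04  4.76577687e-01 -8.79131979e-01]]
```

{"api": "step_arm", "payload": {
  "steps": [
    [[-0.3,-0.95,1],0,100],
    [[-0.3,-0.95,1],0,100],
    [[-0.3,-0.95,1],0,100],
    [[-0.3,-0.95,1],0,100],
    [[-0.3,-0.95,1],0,100],
    [[-0.3,-0.95,1],0,100]
  ]
}}

```text
time: 6.62
tool_pos: [0.1593, 0.4969, 0.7524]
ee_rot: [0.05, 0.147, 0.934, 0.323]
wrist_force: [0.3, -0.5, 0.5]
gripper_width: 0.997
grip_force: 0.0
```

```bash
python3 -c "
from h import *
s=state();print(s['joints'],s['ee_rot'],s['tool_pos'])
w,x,y,z=s['ee_rot'];print(R.from_quat([x,y,z,w]).as_matrix())"
```

```text
[ 1.26085750e+00  2.29922610e-01  1.34552732e+00  2.02036324e+00
 -4.50314213e-04  1.57342233e+00] [0.05024276 0.14716843 0.93353061 0.32301349] [0.15927181 0.49688397 0.75244598]
[[-0.95163423  0.2423143   0.18888109]
 [ 0.30723066  0.74800747  0.58829767]
 [ 0.00126847  0.61787426 -0.7862759 ]]
```

```bash
python3 - <<'E'
from h import *
yaw=np.radians(8.5); X=np.array([np.cos(yaw),np.sin(yaw),0]);Y=np.array([-np.sin(yaw),np.cos(yaw),0])
lug=np.array([.605,.187,0]); pull=lug-.163*Y
out=[]
for c,x0,y0,S in(("scene",190,130,5.5),("top",180,130,4.5)):
    a=cv2.imread(f"pics/{c}0.png")
    w,h=(145,97) if c=="scene" else (175,90)
    im=cv2.resize(a[y0:y0+h,x0:x0+w],None,fx=S,fy=S,interpolation=cv2.INTER_CUBIC)
    def box(p,wy,dx,z0,z1,col):
        P=np.array([p+X*sx*dx/2+Y*sy*wy/2+[0,0,z] for z in(z0,z1) for sx in(-1,1) for sy in(-1,1)])
        q=((proj(c,P)-[x0,y0]+.5)*S).astype(int)
        for i in range(8):
            for j in range(i):
                if bin(i^j).count("1")==1: cv2.line(im,tuple(map(int,q[i])),tuple(map(int,q[j])),col,1)
    box(lug,.018,.014,.03,.103,(0,0,255)); box(pull,.022,.014,.02,.103,(0,255,255))
    e=pull+Y*.06  # placeholder along-edge centre
    e=lug-Y*.145
    box(e+X*.0,.43,.0001,.25,.268,(255,0,0))
    out.append(cv2.resize(im,(797,int(im.shape[0]*797/im.shape[1])))[:300])
    print(im.shape)
o=np.vstack(out)[:600]; cv2.imwrite("pics/ov.png",o[:, :800])
E
```

```text
(534, 798, 3)
(405, 788, 3)
```

View pics/ov.png

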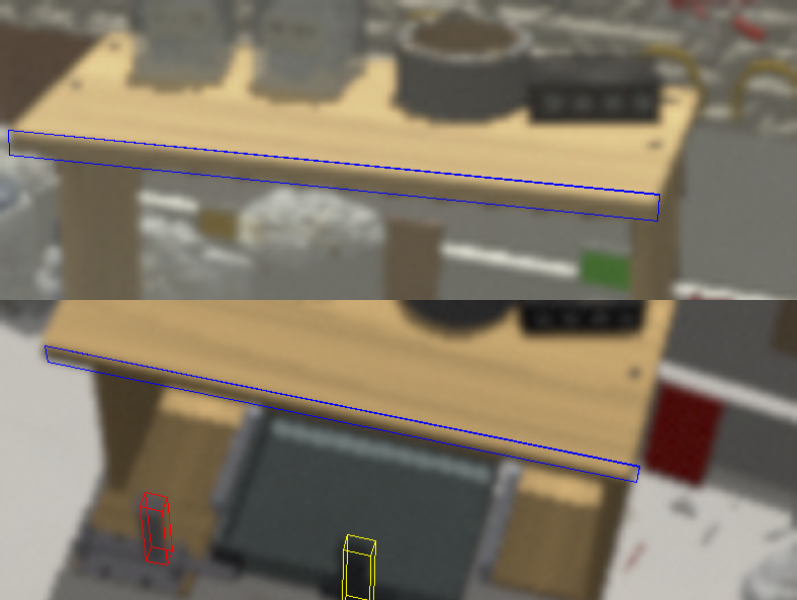

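Overlay check: the deck edge, the lug (155,530 in the overlay) and the pull (350,570) fit both cameras at lug (0.605, 0.187) and pull (0.629, 0.026), with yaw 8.5°. The tool is tilted 38°, so I'm moving to the right of the lug.

{"api": "step_arm", "payload": {
  "steps": [
    [[0.7,-0.7,-0.6],-1,0],
    [[0.7,-0.7,-0.6],-1,0],
    [[0.7,-0.7,-0.6],-1,0],
    [[0.7,-0.7,-0.6],-1,0],
    [[0.7,-0.7,-0.6],-1,0],
    [[0.7,-0.7,-0.6],-1,0],
    [[0.7,-0.7,-0.6],-1,0],
    [[0.7,-0.7,-0.6],-1,0],
    [[0.7,-0.7,-0.6],-1,0],
    [[0.7,-0.7,-0.6],-1,0]
  ]
}}

```text
time: 7.45
tool_pos: [0.3248, 0.333, 0.6135]
ee_rot: [0.196, 0.573, 0.752, 0.26]
wrist_force: [-0.1, 0.5, 0.3]
gripper_width: 0.004
grip_force: 0.0
```

```bash
cat >> h.py <<'E'
yaw=np.radians(8.5); X=np.array([np.cos(yaw),np.sin(yaw),0]);Y=np.array([-np.sin(yaw),np.cos(yaw),0])
lug=np.array([.605,.187,0]); pull=lug-.163*Y
def rep():
    s=state(); w,x,y,z=s['ee_rot']; M=R.from_quat([x,y,z,w]).as_matrix(); p=s['tool_pos']
    np.set_printoptions(precision=4,suppress=True)
    print("pos",p,"tilt",np.degrees(np.arccos(-M[2,2])),"az",np.degrees(np.arctan2(M[1,2],M[0,2])),"rel lug",(p-lug)@X,(p-lug)@Y,"rel pull",(p-pull)@X,(p-pull)@Y)
    print("yaxis",M[:,1],"q",s['joints'],"F",s['wrist_force'],s['gripper_width'],s['time'])
def units(t): print("units",(np.array(t)-state()['tool_pos'])/.025)
E
python3 -c "
from h import *
rep();units(lug-.1*X-.045*Y+[0,0,.3])"
```

```text
pos [0.3248 0.333  0.6135] tilt 38.03564820788394 az 15.660015960053062 rel lug -0.25553572813071934 0.18584485003630155 rel pull -0.2555357281307193 0.34884485003630156
yaxis [0.76   0.2068 0.6161] q [ 1.0861 -0.1656  0.4     1.643  -0.4639  2.2708] F [-0.1056  0.4629  0.2867] 0.003711528049846006 7.45
units [  7.5179  -8.2128 -12.5417]
```

{"api": "step_arm", "payload": {
  "steps": [
    [[0.8,-0.9,-1],-0.6,0],
    [[0.8,-0.9,-1],0,0],
    [[0.8,-0.9,-1],0,0],
    [[0.8,-0.9,-1],0,0],
    [[0.8,-0.9,-1],0,0],
    [[0.8,-0.9,-1],0,0],
    [[0.8,-0.9,-1],0,0],
    [[0.8,-0.8,-1],0,0],
    [[0,0,-1],0,0],
    [[0,0,0],0,0]
  ]
}}

```text
time: 8.28
tool_pos: [0.4832, 0.1548, 0.3811]
ee_rot: [0.202, 0.597, 0.735, 0.249]
wrist_force: [-1.7, -0.8, -1.7]
gripper_width: -0.0
grip_force: 0.0
```

```bash
python3 -c "
from h import *
rep();units(lug-.08*X-.045*Y+[0,0,.11])"
```

```text
pos [0.4832 0.1548 0.3811] tilt 37.412378578127345 az 11.829478504450911 rel lug -0.12524384298689326 -0.013819579663605903 rel pull -0.12524384298689323 0.14918042033639412
yaxis [0.7775 0.1626 0.6075] q [ 0.3665 -0.4    -0.3521  0.9719 -0.097   1.6985] F [-1.6984 -0.8315 -1.6798] -0.00010049061682288348 8.2833
units [  1.9742  -0.966  -10.8459]
```

{"api": "step_arm", "payload": {
  "steps": [
    [[0,-0.5,-1],-0.5,0],
    [[0,-0.5,-1],0,0],
    [[0,0,-1],0,0],
    [[0,0,-1],0,0],
    [[0.2,0,-1],0,0],
    [[0.2,0,-1],0,0],
    [[0.4,0,-1],0,0],
    [[0.4,0,-1],0,0],
    [[0.4,0,-1],0,0],
    [[0.4,0,-1],0,0]
  ]
}}

```text
time: 9.12
tool_pos: [0.5362, 0.1341, 0.1399]
ee_rot: [0.211, 0.613, 0.719, 0.249]
wrist_force: [0.1, 0.4, -0.5]
gripper_width: -0.002
grip_force: 0.0
```

{"api": "step_arm", "payload": {
  "steps": [
    [[0,0,-0.5],0,0],
    [[0,0,0],0,0]
  ]
}}

```text
time: 9.28
tool_pos: [0.5338, 0.1333, 0.1233]
ee_rot: [0.209, 0.614, 0.72, 0.246]
wrist_force: [-0.8, -1.0, -0.1]
gripper_width: 0.0
grip_force: 0.0
```

```bash
python3 -c "
from h import *
rep();units(lug+.008*X-.045*Y+[0,0,.066])
a=np.hstack([grab_frame('scene')[150:250,170:300],grab_frame('top')[130:230,170:300]])
cv2.imwrite('pics/b1.png',cv2.resize(a,None,fx=3,fy=3,interpolation=cv2.INTER_CUBIC))"
```

```text
pos [0.5338 0.1333 0.1233] tilt 37.68878585629835 az 9.202228453539758 rel lug -0.07830151446943073 -0.04255407097277815 rel pull -0.07830151446943069 0.12044592902722186
yaxis [0.7814 0.1251 0.6114] q [ 0.2858 -0.2677 -0.8487  0.3359 -0.0764  1.6715] F [-0.7789 -1.0445 -0.146 ] 0.0003218378785579997 9.2833
units [ 3.4286  0.4135 -2.2933]
```

View pics/b1.png

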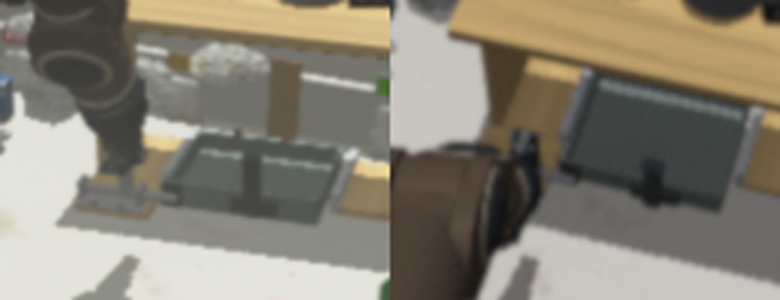

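The picture shows the closed fingers in front of the lug and slightly to its right (tip at about (525,140) in the right panel). I'm lowering, going forward, then pushing left.

{"api": "step_arm", "payload": {
  "steps": [
    [[0.2,-0.1,-1],0,0],
    [[0.2,0,-1],0,0],
    [[0.6,0.1,-0.3],0,0],
    [[0.6,0.1,0],0,0],
    [[0.6,0.1,0],0,0],
    [[0.6,0.1,0],0,0],
    [[0.6,0.1,0],0,0],
    [[0,0,0],0,0]
  ]
}}

```text
time: 10.05
tool_pos: [0.6244, 0.1443, 0.0726]
ee_rot: [0.212, 0.613, 0.719, 0.25]
wrist_force: [-0.0, 0.2, 0.7]
gripper_width: 0.003
grip_force: 0.0
```

```bash
python3 -c "
from h import *
rep();units(lug+.008*X+.027*Y+[0,0,.066])"
```

```text
pos [0.6244 0.1443 0.0726] tilt 38.29645241568542 az 9.223841702341254 rel lug 0.012852084239230068 -0.045130047722560865 rel pull 0.012852084239230115 0.11786995227743914
yaxis [0.7752 0.1227 0.6197] q [ 0.2535 -0.0281 -0.7892  0.1434 -0.0573  1.6465] F [-0.0228  0.2236  0.7295] 0.0034587813417934696 10.05
units [-0.6184  2.8248 -0.2621]
```

{"api": "step_arm", "payload": {
  "steps": [
    [[-0.08,0.4,-0.2],0,0],
    [[-0.06,0.4,0],0,0],
    [[-0.06,0.4,0],0,0],
    [[-0.06,0.4,0],0,0],
    [[-0.06,0.4,0],0,0],
    [[-0.06,0.4,0],0,0]
  ]
}}

```text
time: 10.55
tool_pos: [0.6099, 0.2037, 0.0631]
ee_rot: [0.211, 0.614, 0.719, 0.247]
wrist_force: [1.9, -3.4, -0.3]
gripper_width: 0.0
grip_force: 0.0
```

```bash
python3 -c "
from h import *
rep();units(lug+.008*X+.027*Y+[0,0,.066])"
```

```text
pos [0.6099 0.2037 0.0631] tilt 37.91213155816176 az 9.1226504871496 rel lug 0.007351948053692575 0.015804426783903418 rel pull 0.007351948053692623 0.17880442678390343
yaxis [0.7792 0.1236 0.6145] q [ 0.3858 -0.0031 -0.7825  0.1422 -0.1385  1.7522] F [ 1.8897 -3.3662 -0.27  ] 9.324852718368486e-05 10.55
units [-0.0406  0.4467  0.1179]
```

Pushing with about 3 N. I'll go on to the stop.

{"api": "step_arm", "payload": {
  "steps": [
    [[-0.04,0.3,0],0,0],
    [[-0.03,0.2,0],0,0],
    [[0,0,0],0,0]
  ]
}}

```text
time: 10.8
tool_pos: [0.6089, 0.2111, 0.0624]
ee_rot: [0.214, 0.616, 0.718, 0.244]
wrist_force: [-4.8, -21.0, 5.1]
gripper_width: 0.001
grip_force: 0.0
```

```bash
python3 -c "
from h import *
rep()"
```

```text
pos [0.6089 0.2111 0.0624] tilt 37.89154615952383 az 8.006404165977647 rel lug 0.007388436576044315 0.02327169793119066 rel pull 0.007388436576044362 0.18627169793119067
yaxis [0.7798 0.1217 0.6141] q [ 0.4086  0.0037 -0.7761  0.1473 -0.1639  1.773 ] F [ -4.7916 -20.9849   5.143 ] 0.0009321923842308554 10.8
```

The bolt is at its stop: reaction about 21 N, lug moved about 45 mm. Backing off and moving over to the pull, opening on the way.

{"api": "step_arm", "payload": {
  "steps": [
    [[0.09,-0.6,0],0,0],
    [[-0.55,-0.1,0.7],0,0],
    [[-0.55,-0.1,0.7],0,0],
    [[-0.55,-0.1,0.7],0,0],
    [[-0.55,-0.1,0.7],0,0],
    [[0.12,-0.85,0],0,100],
    [[0.12,-0.85,0],0,100],
    [[0.12,-0.85,0],0,100],
    [[0.12,-0.85,0],0,100]
  ]
}}

```text
time: 11.55
tool_pos: [0.5678, 0.1057, 0.1335]
ee_rot: [0.21, 0.613, 0.72, 0.248]
wrist_force: [1.3, -0.5, 0.5]
gripper_width: 0.565
grip_force: 0.0
```

{"api": "step_arm", "payload": {
  "steps": [
    [[0.12,-0.85,0],0,100],
    [[0.12,-0.85,0],0,100],
    [[0.12,-0.85,0],0,100],
    [[0.12,-0.85,0],0,100],
    [[0,0,0],0,100],
    [[0,0,0],0,100]
  ]
}}

```text
time: 12.05
tool_pos: [0.5801, 0.0199, 0.133]
ee_rot: [0.21, 0.615, 0.719, 0.248]
wrist_force: [0.1, 0.6, 0.0]
gripper_width: 1.0
grip_force: 0.0
```

```bash
python3 -c "
from h import *
rep();units(pull-.056*X+[0,0,.131]);units(pull+[0,0,.059])
a=np.hstack([grab_frame('scene')[150:250,180:310],grab_frame('top')[130:230,180:310]])
cv2.imwrite('pics/b2.png',cv2.resize(a,None,fx=3,fy=3,interpolation=cv2.INTER_CUBIC))"
```

```text
pos [0.5801 0.0199 0.133 ] tilt 37.90559606736531 az 9.147970671416354 rel lug -0.049360254282919985 -0.16154103441032486 rel pull -0.04936025428291994 0.0014589655896751672
yaxis [0.7795 0.122  0.6144] q [-0.0223 -0.2102 -0.7869  0.3406  0.1114  1.4302] F [0.1056 0.6187 0.0271] 0.9997992022974894 12.05
units [-0.254  -0.097  -0.0803]
units [ 1.9613  0.2341 -2.9603]
```

View pics/b2.png

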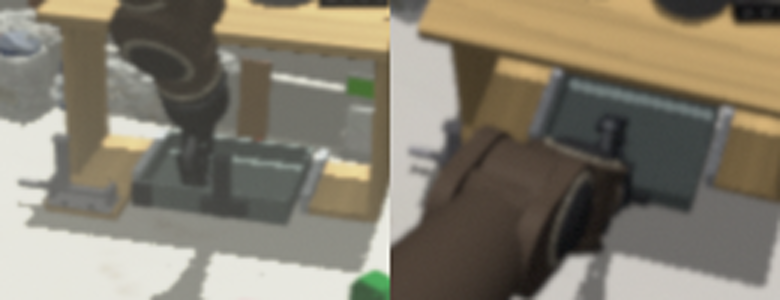

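The bolt is drawn (lug at about (60,155) in the left panel). I'm checking the pull's projection against the picture.

```bash
python3 -c "
from h import *
u=np.array([.7795,.122,.6144]);t=.6144*X-np.array([0,0,.789])
p=state()['tool_pos']
for c,x0,y0,o in(('scene',180,150,0),('top',180,130,390)):
  for n,q in(('pulltop',pull+[0,0,.103]),('pullmid',pull+[0,0,.06]),('tcp',p),('far',p+u*.05-t*.013),('near',p-u*.05-t*.013)):
    print(c,n,(proj(c,q)[0]-[x0,y0])*3+[o,0])
"
```

```text
scene pulltop [220.44720623 153.14388192]
scene pullmid [220.20150279 184.0167906 ]
scene tcp [208.84286513 149.28889319]
scene far [215.04615694 106.84353095]
scene near [199.27088459 183.24600301]
top pulltop [625.28328647 160.38946562]
top pullmid [624.83772426 181.33993414]
top tcp [612.70049805 179.67099755]
top far [619.64888119 136.05499723]
top near [602.34843989 224.20076836]
```

{"api": "step_arm", "payload": {
  "steps": [
    [[0.4,0.05,-0.6],0,100],
    [[0.4,0.05,-0.6],0,100],
    [[0.4,0.05,-0.6],0,100],
    [[0.4,0.04,-0.6],0,100],
    [[0.36,0.04,-0.55],0,100],
    [[0,0,0],0,100]
  ]
}}

```text
time: 12.65
tool_pos: [0.6281, 0.0277, 0.0559]
ee_rot: [0.208, 0.614, 0.72, 0.246]
wrist_force: [-2.1, 1.3, 0.1]
gripper_width: 1.002
grip_force: 0.0
```

```bash
python3 -c "
from h import *
rep()"
```

```text
pos [0.6281 0.0277 0.0559] tilt 37.66205435221738 az 9.357604264447941 rel lug -0.0006937013492672319 -0.16100290180442173 rel pull -0.0006937013492671867 0.001997098195578276
yaxis [0.7817 0.1249 0.611 ] q [-0.0038 -0.0229 -0.8193  0.1238  0.1018  1.4419] F [-2.0691  1.2565  0.1461] 1.00174464763612 12.65
```

{"api": "step_arm", "payload": {
  "steps": [
    [[-0.4,-0.06,0],0,100],
    [[-0.4,-0.06,0],0,100],
    [[-0.4,-0.06,0],0,100],
    [[-0.4,-0.06,0],0,100]
  ]
}}

```text
time: 12.98
tool_pos: [0.5886, 0.0203, 0.0611]
ee_rot: [0.211, 0.613, 0.719, 0.249]
wrist_force: [3.5, 3.5, 1.1]
gripper_width: 0.997
grip_force: 1.7
```

{"api": "step_arm", "payload": {
  "steps": [
    [[-0.4,-0.06,0],0,100],
    [[-0.4,-0.06,0],0,100],
    [[-0.4,-0.06,0],0,100],
    [[-0.4,-0.06,0],0,100],
    [[-0.4,-0.06,0],0,100]
  ]
}}

```text
time: 13.4
tool_pos: [0.5388, 0.0128, 0.0609]
ee_rot: [0.211, 0.613, 0.719, 0.249]
wrist_force: [3.7, 3.1, 3.3]
gripper_width: 1.005
grip_force: 2.4
```

{"api": "step_arm", "payload": {
  "steps": [
    [[-0.4,-0.06,0],0,100],
    [[-0.4,-0.06,0],0,100],
    [[-0.4,-0.06,0],0,100],
    [[-0.4,-0.06,0],0,100],
    [[-0.4,-0.06,0],0,100],
    [[-0.4,-0.06,0],0,100],
    [[-0.4,-0.06,0],0,100],
    [[-0.2,-0.03,0],0,100],
    [[0,0,0],0,100]
  ]
}}

```text
time: 14.15
tool_pos: [0.4633, 0.0008, 0.0601]
ee_rot: [0.211, 0.614, 0.719, 0.248]
wrist_force: [1.8, 0.5, 1.9]
gripper_width: 1.002
grip_force: 0.8
```

```bash
python3 -c "
from h import *
rep()"
```

```text
pos [0.4633 0.0008 0.0601] tilt 38.028266119843174 az 9.048929339011176 rel lug -0.16762667926112212 -0.16318139753072336 rel pull -0.16762667926112207 -0.00018139753072335822
yaxis [0.7781 0.1229 0.616 ] q [-0.0977 -0.3963 -1.0782  0.2411  0.1564  1.3687] F [1.7706 0.5029 1.8653] 1.0017074651629523 14.15
```

Not at the stop yet; pulling gently further.

{"api": "step_arm", "payload": {
  "steps": [
    [[-0.2,-0.03,0],0,100],
    [[-0.2,-0.03,0],0,100],
    [[0,0,0],0,100]
  ]
}}

```text
time: 14.4
tool_pos: [0.4538, -0.0007, 0.0597]
ee_rot: [0.211, 0.614, 0.719, 0.248]
wrist_force: [1.5, 1.0, 4.0]
gripper_width: 0.999
grip_force: 1.5
```

```bash
python3 -c "
from h import *
rep()"
```

```text
pos [ 0.4538 -0.0007  0.0597] tilt 37.95403460910644 az 9.071159001934454 rel lug -0.17728923265781552 -0.1632437932969326 rel pull -0.1772892326578155 -0.00024379329693257723
yaxis [0.7788 0.1231 0.615 ] q [-0.1064 -0.4198 -1.0893  0.2559  0.1616  1.3614] F [1.4749 0.9922 3.982 ] 0.9991233553605215 14.4
```

{"api": "step_arm", "payload": {
  "steps": [
    [[-0.2,-0.03,0],0,100],
    [[-0.2,-0.03,0],0,100],
    [[0,0,0],0,100],
    [[0,0,0],0,100]
  ]
}}

```text
time: 14.73
tool_pos: [0.4489, -0.0021, 0.0648]
ee_rot: [0.215, 0.612, 0.718, 0.251]
wrist_force: [17.6, 2.2, 5.3]
gripper_width: 1.0
grip_force: 8.4
```

```bash
python3 -c "
from h import *
rep()
p0=pull-.16*X+[0,0,.1]
for c in('scene','top'): print(c,proj(c,p0))
a=np.hstack([grab_frame('scene')[160:260,170:300],grab_frame('top')[150:250,170:300]])
cv2.imwrite('pics/b3.png',cv2.resize(a,None,fx=3,fy=3,interpolation=cv2.INTER_CUBIC))"
```

```text
pos [ 0.4489 -0.0021  0.0648] tilt 38.56028641541476 az 9.025341306810875 rel lug -0.18228675127657776 -0.1639460301787942 rel pull -0.1822867512765777 -0.0009460301787941896
yaxis [0.772  0.1241 0.6233] q [-0.1155 -0.4455 -1.0952  0.2664  0.1689  1.3537] F [17.6474  2.2206  5.3467] 1.000250332250892 14.7333
scene [[242.5238 223.122 ]]
top [[246.6675 222.5856]]
```

View pics/b3.png

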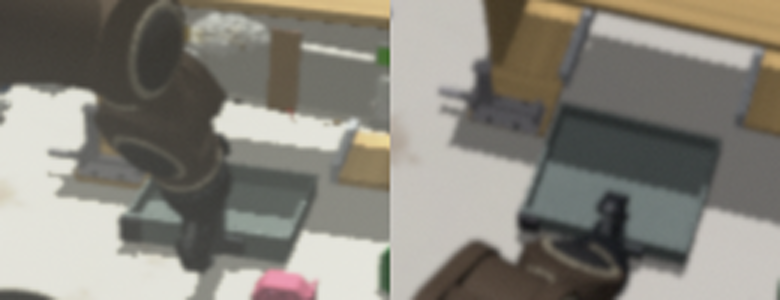

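The tray is out at its stop (17.6 N) and the bolt is still drawn (top view). Retracting along the tool axis, then returning to the left, free side to take the tilt out.

{"api": "step_arm", "payload": {
  "steps": [
    [[0.4,0.06,0],0,100],
    [[-0.4,-0.06,0.5],0,100],
    [[-0.4,-0.06,0.5],0,100],
    [[-0.4,-0.06,0.5],0,100],
    [[-0.4,-0.06,0.5],0,100],
    [[-0.4,-0.06,0.6],0,100],
    [[-0.4,-0.06,1],0,100],
    [[0,0.5,1],0,100],
    [[0,0.5,1],0,100],
    [[0,0.5,1],0,100]
  ]
}}

```text
time: 15.67
tool_pos: [0.3922, 0.0275, 0.2232]
ee_rot: [0.21, 0.616, 0.719, 0.246]
wrist_force: [0.6, -0.4, 0.3]
gripper_width: 1.0
grip_force: 0.0
```

{"api": "step_arm", "payload": {
  "steps": [
    [[-0.2,0.9,1],1,100],
    [[-0.2,0.9,1],1,100],
    [[-0.2,0.9,1],1,100],
    [[-0.2,0.9,1],1,100],
    [[-0.3,1,1],1,100],
    [[-0.3,1,1],1,100],
    [[-0.3,1,1],1,100],
    [[-0.3,1,1],1,100],
    [[-0.3,1,1],1,100],
    [[-0.3,1,1],1,100]
  ]
}}

```text
time: 16.5
tool_pos: [0.3277, 0.2684, 0.4736]
ee_rot: [0.057, 0.171, 0.931, 0.318]
wrist_force: [1.2, -0.1, -0.5]
gripper_width: 0.999
grip_force: 0.0
```

{"api": "step_arm", "payload": {
  "steps": [
    [[-0.3,1,1],0.5,100],
    [[-0.3,1,1],0,100],
    [[-0.3,1,1],0,100],
    [[-0.3,1,1],0,100],
    [[-0.3,1,1],0,100],
    [[-0.3,1,1],0,100],
    [[0,1,1],0,100],
    [[0,1,1],0,100],
    [[0,0,0],0,100]
  ]
}}

```text
time: 17.25
tool_pos: [0.285, 0.4728, 0.675]
ee_rot: [0.05, 0.147, 0.934, 0.321]
wrist_force: [-0.1, 0.4, -0.6]
gripper_width: 1.001
grip_force: 0.0
```

```bash
python3 - <<'E'
from h import *
rep()
b=grab_frame("top"); a=grab_frame("scene")
tt=cv2.resize(b[245:295,300:380],(400,250),interpolation=cv2.INTER_CUBIC)
ss=cv2.resize(a[235:285,305:385],(400,250),interpolation=cv2.INTER_CUBIC)
tr=cv2.resize(b[150:250,170:330],(400,250),interpolation=cv2.INTER_CUBIC)
tr2=cv2.resize(a[160:260,170:330],(400,250),interpolation=cv2.INTER_CUBIC)
cv2.imwrite("pics/tape.png",np.vstack([np.hstack([ss,tt]),np.hstack([tr2,tr])]))
E
```

```text
pos [0.285  0.4728 0.675 ] tilt 37.88669388088537 az 72.26753416135699 rel lug -0.27421321960081574 0.32994434658483107 rel pull -0.27421321960081574 0.49294434658483105
yaxis [0.242  0.7512 0.6141] q [ 0.9171 -0.0038  0.7002  1.6426  0.2087  1.2968] F [-0.0959  0.4182 -0.5885] 1.0008059558734248 17.25
```

View pics/tape.png

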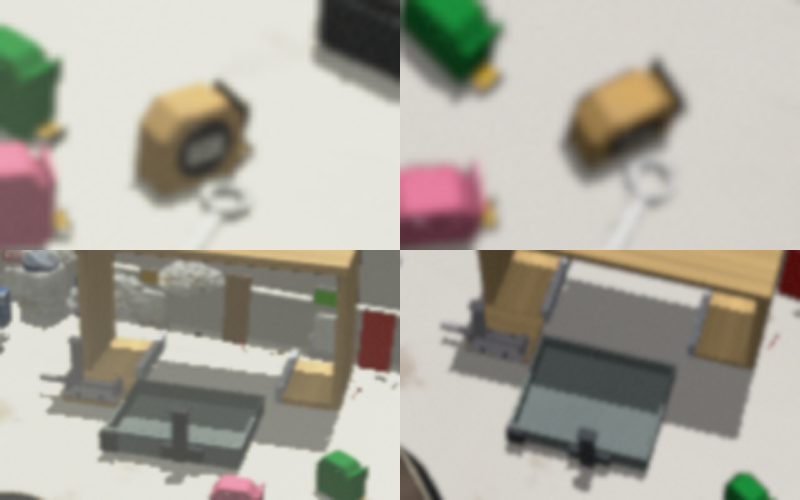

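The picture shows the tan tape at about scene (342,262) / top (343,267), standing alone, with the tray out and the bolt drawn. I'm fitting the tape's pose by silhouette.

```bash
cat > fit.py <<'E'
from h import *
from scipy.optimize import differential_evolution as DE
regs={}
for c,px in(("scene",(341.5,262.8)),("top",(340.3,269.2))):
    grab_frame(c)
    rs=[r for r in regions_of(c,"tape_mid") if np.hypot(*(np.array(r["pixel"])-px))<8]
    if rs: regs[c]=rs[0]["region"]; print(c,rs[0]["conf"],rs[0]["pixel"],rs[0]["region"].sum())
# chamfered side profile (y,z)
prof=np.array([(-.034,0),(.034,0),(.034,.045),(.02,.062),(-.02,.062),(-.034,.045)])
def cost(v):
    x,y,a=v; d=np.array([-np.sin(a),np.cos(a)]); n=np.array([np.cos(a),np.sin(a)]); e=0
    P=np.array([[*(np.array([x,y])+n*s*.017+d*q[0]),q[1]] for s in(-1,1) for q in prof])
    for c,m in regs.items():
        S=8; h=cv2.convexHull((proj(c,P)*S).astype(np.int32))
        k=np.zeros((384,512),np.uint8); cv2.fillConvexPoly(k,h,1,shift=3); k=k>0
        e+=1-(k&m).sum()/(k|m).sum()
    return e
for lo in(-90,0):
    r=DE(cost,[(.42,.52),(-.40,-.28),(np.radians(lo),np.radians(lo+90))],seed=1,maxiter=40,polish=False)
    print(r.x[:2],np.degrees(r.x[2]),r.fun)
E
python3 fit.py
```

```text
scene 0.55 [339.9, 262.7] 443
top 0.55 [344.1, 269.0] 341
[ 0.47372515 -0.34888745] -0.1923076360948691 0.5018108443708609Traceback (most recent call last):
  File "fit.py", line 19, in <module>
    r=DE(cost,[(.42,.52),(-.40,-.28),(np.radians(lo),np.radians(lo+90))],seed=1,maxiter=40,polish=False)
    return fun(*args, **kwargs)
    ret = solver.solve()
    next(self)
    ~~~~^^^^^^
    energy = self.func(parameters)
    return self.f(x, *self.args)
           ~~~~~~^^^^^^^^^^^^^^^
  File "fit.py", line 14, in cost
    S=8; h=cv2.convexHull((proj(c,P)*S).astype(np.int32))
                           ~~~~^^^^^
  File "h.py", line 17, in proj
    K,D,o,M=cam(c); r=cv2.Rodrigues(M.T)[0]; return cv2.projectPoints(np.atleast_2d(P).astype(float),r,-M.T@o,K,D)[0][:,0]
            ~~~^^^
  File "h.py", line 5, in cam
    k=calibration(c); K=np.array([[k["fx"],0,k["cx"]],[0,k["fy"],k["cy"]],[0,0,1]])
ValueError: time passes only in moves, steps and waits
```

{"api": "step_arm", "payload": {
  "steps": [
    [[0,0.9,0],0,100],
    [[0,0.9,0],0,100],
    [[0,0.9,0],0,100],
    [[0.3,0.95,0],0,100],
    [[0.3,0.95,0],0,100],
    [[0.3,0.95,0],0,100],
    [[0.3,0.95,-0.5],0,100],
    [[0.3,0.95,-0.5],0,100],
    [[0.3,0.95,-0.5],0,100],
    [[0.3,0.95,-0.5],0,100]
  ]
}}

```text
time: 18.38
tool_pos: [0.3372, 0.7011, 0.6237]
ee_rot: [0.05, 0.148, 0.934, 0.321]
wrist_force: [0.6, 0.9, -0.2]
gripper_width: 0.998
grip_force: 0.0
```

```bash
python3 -c "
from h import *
rep()"
```

```text
pos [0.3372 0.7011 0.6237] tilt 37.86156669692916 az 72.04977920192769 rel lug -0.188826944524397 0.5480780432705 rel pull -0.18882694452439694 0.7110780432705001
yaxis [0.2452 0.7505 0.6138] q [1.0817 0.3876 1.046  1.5759 0.1076 1.4334] F [ 0.6076  0.9072 -0.1844] 0.9978594576069525 18.3833
```

The last outward attempt won't remove the tilt; the folded limit near the base should. I'm moving to the clear area in front of the base, with no script running during moves from here on.

{"api": "step_arm", "payload": {
  "steps": [
    [[-0.1,-1,-0.5],0,60],
    [[-0.1,-1,-0.5],-1,60],
    [[-0.1,-1,-0.5],-1,60],
    [[-0.1,-1,-0.5],-1,60],
    [[0,-1,-0.5],-1,60],
    [[0,-1,-0.5],-1,60],
    [[0,-1,-0.5],-1,60],
    [[0,-1,-0.6],-1,60],
    [[0,-1,-0.6],-1,60],
    [[0,-1,-0.6],-0.7,60]
  ]
}}

```text
time: 19.22
tool_pos: [0.3266, 0.4524, 0.4926]
ee_rot: [0.187, 0.546, 0.773, 0.265]
wrist_force: [0.2, -0.3, -0.7]
gripper_width: 0.603
grip_force: 0.0
```

{"api": "step_arm", "payload": {
  "steps": [
    [[0,-1,-0.6],0,60],
    [[0,-1,-0.6],0,60],
    [[0,-1,-0.6],0,60],
    [[0,-1,-0.6],0,60],
    [[0,-1,-0.7],0,60],
    [[0,-1,-0.7],0,60],
    [[0,-1,-0.7],0,60],
    [[0,-1,-0.7],0,60],
    [[0,-1,-0.7],0,60],
    [[0,-1,-0.7],0,60]
  ]
}}

```text
time: 20.05
tool_pos: [0.3256, 0.2033, 0.3266]
ee_rot: [0.186, 0.544, 0.774, 0.266]
wrist_force: [-0.6, -0.0, -0.1]
gripper_width: 0.597
grip_force: 0.0
```

```bash
python3 -c "
from h import *
rep()"
```

```text
pos [0.3256 0.2033 0.3266] tilt 37.9055270420346 az 19.903981862909106 rel lug -0.2738942120025497 0.05737941558203652 rel pull -0.27389421200254965 0.22037941558203653
yaxis [0.7424 0.2671 0.6144] q [ 0.74   -0.6485 -0.574   1.0217 -0.2373  1.8882] F [-0.5542 -0.0327 -0.088 ] 0.5969849064837235 20.05
```

{"api": "step_arm", "payload": {
  "steps": [
    [[0,-1,-0.6],0,60],
    [[-0.2,-1,-0.6],0,60],
    [[-0.3,-1,-0.6],0,60],
    [[-0.6,-0.6,-0.6],0,60],
    [[-0.9,-0.3,0],0,60],
    [[-0.9,-0.3,0],0,60],
    [[-0.9,-0.3,0],0,60]
  ]
}}

```text
time: 20.63
tool_pos: [0.2372, 0.0958, 0.2677]
ee_rot: [0.183, 0.548, 0.775, 0.257]
wrist_force: [-1.2, -0.1, 1.3]
gripper_width: 0.602
grip_force: 0.0
```

```bash
python3 -c "
from h import *
rep()"
```

```text
pos [0.2372 0.0958 0.2677] tilt 36.82401006858791 az 19.2643833133104 rel lug -0.3771969439713939 -0.035860351630464145 rel pull -0.37719694397139386 0.12713964836953587
yaxis [0.7546 0.2672 0.5994] q [ 0.4898 -0.9542 -0.7432  1.1448 -0.0918  1.6908] F [-1.163  -0.1443  1.3326] 0.6016987558854695 20.6333
```

{"api": "step_arm", "payload": {
  "steps": [
    [[-0.9,-0.3,0],0,60],
    [[-0.9,-0.3,0],0,60],
    [[-0.9,-0.3,0],0,60],
    [[-0.9,-0.3,0],0,60],
    [[-0.9,-0.3,0],0,60]
  ]
}}

```text
time: 21.05
tool_pos: [0.1751, 0.095, 0.2704]
ee_rot: [0.174, 0.556, 0.777, 0.239]
wrist_force: [-1.2, 0.4, 0.0]
gripper_width: 0.6
grip_force: 0.0
```

```bash
python3 -c "
from h import *
rep()"
```

```text
pos [0.1751 0.095  0.2704] tilt 34.4236462424581 az 18.425483316631666 rel lug -0.4387924542926433 -0.0274239407160788 rel pull -0.43879245429264324 0.13557605928392122
yaxis [0.7802 0.2679 0.5653] q [ 1.1963 -0.9423 -0.6807  1.4183 -0.4487  2.3421] F [-1.1599  0.4199  0.0243] 0.5999181596783798 21.05
```

Folding isn't effective. A better way is to turn the tool half round, so the tilt points at the robot, and then use the proven "up at the q4 limit" push to bring it back to vertical.

{"api": "step_arm", "payload": {
  "steps": [
    [[1,0,0.5],0,60],
    [[1,0,0.5],0,60],
    [[1,0,0.5],0,60],
    [[1,0,0.5],1,60],
    [[1,0,0.5],1,60],
    [[1,0,0.5],1,60],
    [[1,0,0],1,60],
    [[0,0,0],1,60],
    [[0,0,0],1,60],
    [[0,0,0],1,60]
  ]
}}

```text
time: 21.88
tool_pos: [0.2447, 0.1017, 0.2945]
ee_rot: [0.098, 0.346, 0.899, 0.25]
wrist_force: [0.6, -0.7, -1.1]
gripper_width: 0.604
grip_force: 0.0
```

```bash
python3 -c "
from h import *
rep()"
```

```text
pos [0.2447 0.1017 0.2945] tilt 31.12114570776895 az 47.42923356994006 rel lug -0.3688980021052766 -0.031064839153012613 rel pull -0.3688980021052766 0.1319351608469874
yaxis [0.5731 0.636  0.5168] q [-0.0757 -0.7107 -0.5752  1.3487  0.4181  0.7357] F [ 0.5937 -0.7332 -1.0796] 0.6042092966030048 21.8833
```

{"api": "step_arm", "payload": {
  "steps": [
    [[0.8,0,0.4],1,60],
    [[0.8,0,0.4],1,60],
    [[0.8,0,0.4],1,60],
    [[0,0,0],1,60],
    [[0,0,0],1,60],
    [[0,0,0],1,60],
    [[0,0,0],1,60],
    [[0,0,0],1,60],
    [[0,0,0],1,60],
    [[0,0,0],1,60]
  ]
}}

```text
time: 22.72
tool_pos: [0.3044, 0.102, 0.3249]
ee_rot: [-0.04, -0.151, 0.952, 0.264]
wrist_force: [-0.3, -0.4, 1.0]
gripper_width: 0.598
grip_force: 0.0
```

{"api": "step_arm", "payload": {
  "steps": [
    [[0,0,0],1,60],
    [[0,0,0],1,60],
    [[0,0,0],1,60],
    [[0,0,0],1,60],
    [[0,0,0],1,60],
    [[0,0,0],1,60],
    [[0,0,0],1,60],
    [[0,0,0],1,60],
    [[0,0,0],1,60],
    [[0,0,0],1,60]
  ]
}}

```text
time: 23.55
tool_pos: [0.3046, 0.1017, 0.3253]
ee_rot: [-0.167, -0.606, 0.749, 0.209]
wrist_force: [0.4, 0.7, -1.0]
gripper_width: 0.6
grip_force: 0.0
```

```bash
python3 -c "
from h import *
rep()"
```

```text
pos [0.3046 0.1017 0.3253] tilt 31.050848752683873 az 167.69100915031424 rel lug -0.30968071798442864 -0.03998391154570036 rel pull -0.3096807179844286 0.12301608845429965
yaxis [-0.8382  0.1771  0.5158] q [ 0.1514  0.1406  0.049   1.9913  0.1858 -1.259 ] F [ 0.4172  0.6669 -0.9723] 0.5996462581769466 23.55
```

{"api": "step_arm", "payload": {
  "steps": [
    [[0,0,0.5],1,60],
    [[0,0,0.5],1,60],
    [[0,0,0.5],1,60],
    [[0,0,0.5],1,60],
    [[0,0,0.5],1,60],
    [[0,0,1],0,60],
    [[0,0,1],0,60],
    [[0,0,1],0,60],
    [[0,0,1],0,60],
    [[0,0,1],0,60]
  ]
}}

```text
time: 24.38
tool_pos: [0.2899, 0.1014, 0.3627]
ee_rot: [0.164, 0.789, -0.578, -0.125]
wrist_force: [-0.2, -0.2, 0.4]
gripper_width: 0.599
grip_force: 0.0
```

```bash
python3 -c "
from h import *
rep()"
```

```text
pos [0.2899 0.1014 0.3627] tilt 23.810073961955478 az -163.6723210908791 rel lug -0.3242599923026483 -0.038137723614485086 rel pull -0.32425999230264824 0.12486227638551492
yaxis [-0.8717 -0.2778  0.4036] q [ 0.3219  0.0708  0.1051  2.0204  0.0149 -1.5585] F [-0.1948 -0.2344  0.3882] 0.5987245274533824 24.3833
```

Working: the tilt is down to 23.8°. Continuing.

{"api": "step_arm", "payload": {
  "steps": [
    [[0,0,1],0,60],
    [[0,0,1],0,60],
    [[0,0,1],0,60],
    [[0,0,1],0,60],
    [[0,0,1],0,60],
    [[0,0,1],0,60],
    [[0,0,1],0,60],
    [[0,0,1],0,60],
    [[0,0,1],0,60],
    [[0,0,1],0,60]
  ]
}}

```text
time: 25.22
tool_pos: [0.2887, 0.1045, 0.4134]
ee_rot: [0.096, 0.801, -0.586, -0.078]
wrist_force: [0.0, -0.7, -0.3]
gripper_width: 0.6
grip_force: 0.0
```

{"api": "step_arm", "payload": {
  "steps": [
    [[0,0,1],0,60],
    [[0,0,1],0,60],
    [[0,0,1],0,60],
    [[0,0,1],0,60],
    [[0,0,1],0,60]
  ]
}}

```text
time: 25.63
tool_pos: [0.2932, 0.108, 0.4416]
ee_rot: [0.061, 0.804, -0.589, -0.053]
wrist_force: [0.5, 0.0, -0.2]
gripper_width: 0.599
grip_force: 0.0
```

```bash
python3 -c "
from h import *
rep()"
```

```text
pos [0.2932 0.108  0.4416] tilt 9.207743991188062 az -167.2497787649288 rel lug -0.3200725321388739 -0.03207021675273785 rel pull -0.3200725321388739 0.13092978324726218
yaxis [-0.9408 -0.2992  0.1594] q [ 0.3358 -0.0507  0.2392  2.0204  0.0181 -1.5433] F [ 0.5251  0.0007 -0.249 ] 0.5992627359859438 25.6333
```

{"api": "step_arm", "payload": {
  "steps": [
    [[0,0,1],1,60],
    [[0,0,1],0,60],
    [[0,0,1],0,60],
    [[0,0,1],0,60],
    [[0,0,1],0,60],
    [[0,0,1],0,60],
    [[0,0,1],0,60],
    [[0,0,1],0,60]
  ]
}}

```text
time: 26.3
tool_pos: [0.3054, 0.113, 0.4912]
ee_rot: [0.006, 0.836, -0.548, -0.006]
wrist_force: [-0.7, -0.3, 0.8]
gripper_width: 0.6
grip_force: 0.0
```

```bash
python3 -c "
from h import *
rep()"
```

```text
pos [0.3054 0.113  0.4912] tilt 0.9783382319033074 az -171.8913838731107 rel lug -0.3072891751351973 -0.02894087841576278 rel pull -0.30728917513519727 0.13405912158423722
yaxis [-0.9167 -0.3993  0.0165] q [ 0.3511 -0.0817  0.3512  2.0204  0.0036 -1.6305] F [-0.6857 -0.3277  0.7597] 0.5997169140342304 26.3
```

The tool is vertical again, with 1° left. Now the tape fit, run alone.

```bash
sed -i 's/^def cam(c):/import functools\n@functools.cache\ndef cam(c):/' h.py
cat > fit.py <<'E'
from h import *
from scipy.optimize import minimize
from scipy.ndimage import gaussian_filter
regs={}; ims={}
for c,x0,y0 in(("scene",325,240),("top",325,245)):
    im=grab_frame(c); ims[c]=im; cam(c)
    rs=[r for r in regions_of(c,"tape_mid") if np.hypot(*(np.array(r["pixel"])-[341,265]))<9]
    if rs: print(c,rs[0]["conf"],rs[0]["pixel"])
    hsv=cv2.cvtColor(im,cv2.COLOR_BGR2HSV); m=np.zeros(im.shape[:2],bool)
    k=((hsv[...,1]>75)&(hsv[...,0]<30))|(hsv[...,2]<110)
    w=45; sub=k[y0:y0+w,x0:x0+w].astype(np.uint8)
    n,L,st,ce=cv2.connectedComponentsWithStats(sub)
    j=1+np.argmax([st[i,4]-20*np.hypot(*(ce[i]-[16,20])) for i in range(1,n)])
    m[y0:y0+w,x0:x0+w]=L==j; regs[c]=m; print(c,st[j])
prof=np.array([(-.034,0),(.034,0),(.034,.045),(.02,.062),(-.02,.062),(-.034,.045)])
def hulls(v):
    x,y,a=v; d=np.array([-np.sin(a),np.cos(a)]); n=np.array([np.cos(a),np.sin(a)])
    P=np.array([[*(np.array([x,y])+n*s*.017+d*q[0]),q[1]] for s in(-1,1) for q in prof])
    return {c:cv2.convexHull((proj(c,P)*8).astype(np.int32)) for c in regs}
def cost(v):
    e=[]
    for c,h in hulls(v).items():
        k=np.zeros((384,512),np.uint8); cv2.fillConvexPoly(k,h,1,shift=3); k=k>0; m=regs[c]
        e.append(1-(k&m).sum()/(k|m).sum())
    return sum(e)
res=[]
for a in range(0,180,10):
    r=minimize(cost,[.466,-.338,np.radians(a)],method="Nelder-Mead",options=dict(initial_simplex=[[.466,-.338,np.radians(a)],[.476,-.338,np.radians(a)],[.466,-.328,np.radians(a)],[.466,-.338,np.radians(a+8)]],maxiter=70))
    res.append((r.fun,*r.x[:2],np.degrees(r.x[2])))
res.sort()
for r in res[:6]: print(np.round(r,3))
b=res[0]; o=[]
for c,x0,y0 in(("scene",320,240),("top",320,245)):
    S=8; v=cv2.resize(ims[c][y0:y0+48,x0:x0+48],None,fx=S,fy=S,interpolation=cv2.INTER_CUBIC)
    h=hulls([b[1],b[2],np.radians(b[3])])[c]; cv2.polylines(v,[((h/8-[x0,y0]+.5)*S).astype(np.int32)],True,(0,0,255),1)
    cv2.polylines(v,[((c_+.5-[x0,y0])*S).astype(np.int32) for c_ in cv2.findContours(regs[c].astype(np.uint8),0,1)[0]],True,(0,255,0),1); o.append(v)
cv2.imwrite("pics/fit.png",np.hstack(o))
E
python3 fit.py
```

```text
scene 0.59 [338.9, 262.3]
scene [  8  12  21  22 339]
top [  9  13  22  22 301]
[ 0.421  0.476 -0.344 65.779]
[ 0.421  0.477 -0.344 65.719]
[ 0.438  0.474 -0.345 67.721]
[  0.443   0.477  -0.346 249.333]
[ 0.447  0.477 -0.346 64.518]
[ 0.449  0.476 -0.345 64.698]
```

View pics/fit.png

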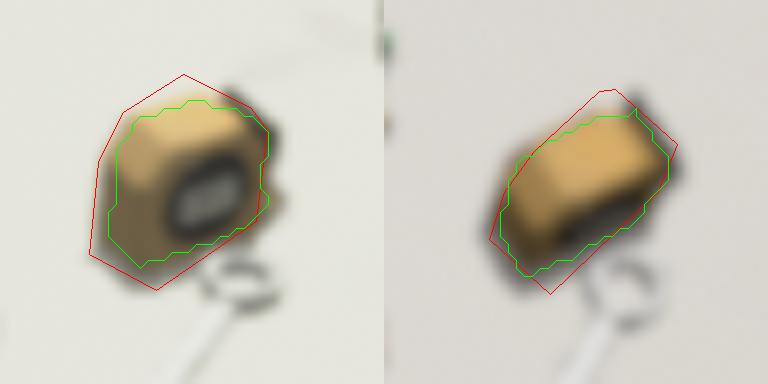

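The fit outlines agree with the tan case to within about 2 px: tape at about (0.472, -0.343), thickness axis at yaw about 65°. Moving above it with the fingers across its thickness.

{"api": "step_arm", "payload": {
  "steps": [
    [[0.3,-0.8,-0.5],-1,85],
    [[0.3,-0.8,-0.5],-1,85],
    [[0.3,-0.8,-0.5],-1,85],
    [[0.3,-0.8,-0.5],-1,85],
    [[0.3,-0.8,-0.5],-1,85],
    [[0.3,-0.8,-0.5],-1,85],
    [[0.3,-0.8,-0.5],-1,85],
    [[0.3,-0.8,-0.5],-1,85],
    [[0.3,-0.8,-0.5],-1,85],
    [[0.3,-0.8,-0.5],-1,85]
  ]
}}

```text
time: 27.33
tool_pos: [0.3802, -0.0882, 0.3642]
ee_rot: [-0.003, -0.448, 0.894, 0.01]
wrist_force: [0.7, 1.6, 0.4]
gripper_width: 0.851
grip_force: 0.0
```

{"api": "step_arm", "payload": {
  "steps": [
    [[0.3,-0.8,-0.5],-1,85],
    [[0.3,-0.8,-0.5],-1,85],
    [[0.3,-0.8,-0.5],-1,85],
    [[0.3,-0.8,-0.5],-1,85],
    [[0.3,-0.8,-0.5],-1,85],
    [[0.3,-0.8,-0.5],-1,85],
    [[0.3,-0.8,-0.5],-1,85],
    [[0.3,-0.8,-0.5],-1,85],
    [[0.3,-0.8,-0.5],-1,85],
    [[0.3,-0.8,-0.5],-1,85]
  ]
}}

```text
time: 28.17
tool_pos: [0.4551, -0.2879, 0.2389]
ee_rot: [0.002, 0.059, 0.998, 0.01]
wrist_force: [0.2, -0.5, 0.0]
gripper_width: 0.852
grip_force: 0.0
```

{"api": "step_arm", "payload": {
  "steps": [
    [[0.3,-0.8,-0.5],-1,85],
    [[0,0,-0.5],-1,85],
    [[0,0,0],-1,85],
    [[0,0,0],0,85]
  ]
}}

```text
time: 28.5
tool_pos: [0.4619, -0.307, 0.2133]
ee_rot: [0.002, 0.213, 0.977, 0.009]
wrist_force: [-0.8, 0.2, -0.1]
gripper_width: 0.852
grip_force: 0.0
```

```bash
sed -i 's/hsv\[...,1\]>75/hsv[...,1]>50/; s/hsv\[...,2\]<110/hsv[...,2]<135/' fit.py; python3 fit.py; python3 -c "
from h import *
rep()
print('yaw',np.degrees(np.arctan2(*(lambda q:R.from_quat([q[1],q[2],q[3],q[0]]).as_matrix()[[1,0],1])(state()['ee_rot']))))
units([.472,-.343,.02])"
```

```text
scene 0.65 [341.7, 261.3]
scene [  8  12  22  23 390]
top 0.66 [342.3, 272.6]
top [  8  13  24  22 332]
[ 0.308  0.474 -0.346 62.025]
[ 0.308  0.475 -0.345 60.609]
[ 0.309  0.475 -0.346 61.97 ]
[ 0.31   0.476 -0.346 63.658]
[ 0.311  0.476 -0.345 60.516]
[ 0.313  0.476 -0.346 62.848]
pos [ 0.4628 -0.307   0.2158] tilt 1.0826318251187101 az 50.50927704949111 rel lug -0.21366215166900093 -0.4675411383125959 rel pull -0.21366215166900088 -0.30454113831259594
yaxis [0.4114 0.9113 0.0182] q [-0.5957  0.1822 -0.0071  1.3797  0.0188 -0.1716] F [ 0.232  -0.3388 -0.1761] 0.8507725531015273 28.7
yaw 65.70466240853327
units [ 0.3683 -1.4405 -7.8313]
```

{"api": "step_arm", "payload": {
  "steps": [
    [[0.25,-0.8,0],-0.6,85],
    [[0.25,-0.75,-0.5],0,85],
    [[0,0,-1],0,85],
    [[0,0,-1],0,85],
    [[0,0,-1],0,85],
    [[0,0,0],0,85]
  ]
}}

```text
time: 29.2
tool_pos: [0.4732, -0.3442, 0.1234]
ee_rot: [0.001, 0.241, 0.97, 0.01]
wrist_force: [-1.0, 0.7, -1.0]
gripper_width: 0.849
grip_force: 0.0
```

```bash
python3 - <<'E'
from h import *
rep(); units([.475,-.3455,.018])
a=np.hstack([cv2.resize(grab_frame(c)[230:300,300:380],None,fx=5,fy=5,interpolation=cv2.INTER_CUBIC) for c in("scene","top")])
cv2.imwrite("pics/g.png",a)
E
```

```text
pos [ 0.4732 -0.3442  0.1234] tilt 1.1190423766862614 az 69.39998679732531 rel lug -0.20890365271605815 -0.5058744577590176 rel pull -0.20890365271605812 -0.34287445775901765
yaxis [0.4686 0.8832 0.0194] q [-0.6384  0.2628 -0.1089  1.2045  0.0188 -0.1507] F [-0.9625  0.7169 -0.9954] 0.8494531885052841 29.2
units [ 0.0734 -0.0522 -4.2141]
```

View pics/g.png

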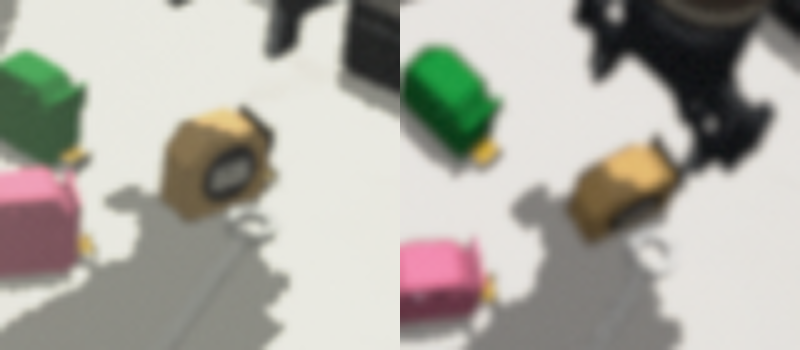

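The open fingers straddle the tan tape across its thickness (top panel: fingers at (600,60) and (720,145), about 0.12 m up; tape at (620,195)). Descending and closing.

{"api": "step_arm", "payload": {
  "steps": [
    [[0.07,-0.05,-0.7],0,85],
    [[0,0,-0.7],0,85],
    [[0,0,-0.7],0,85],
    [[0,0,-0.7],0,85],
    [[0,0,-0.7],0,85],
    [[0,0,-0.6],0,85],
    [[0,0,0],0,85]
  ]
}}

```text
time: 29.88
tool_pos: [0.4767, -0.3467, 0.025]
ee_rot: [0.004, 0.242, 0.97, 0.009]
wrist_force: [-0.7, -0.0, -0.5]
gripper_width: 0.846
grip_force: 0.0
```

{"api": "step_arm", "payload": {
  "steps": [
    [[0,0,-0.1],0,0],
    [[0,0,0],0,0],
    [[0,0,0],0,0],
    [[0,0,0],0,0],
    [[0,0,0],0,0],
    [[0,0,0],0,0]
  ],
  "force": 45
}}

```text
time: 30.38
tool_pos: [0.4781, -0.3478, 0.0253]
ee_rot: [0.006, 0.242, 0.97, 0.008]
wrist_force: [-0.9, 1.5, 5.9]
gripper_width: 0.436
grip_force: 40.2
```

```bash
python3 -c "
from h import *
rep()"
```

```text
pos [ 0.4781 -0.3478  0.0253] tilt 1.1332903179658438 az 38.10725892717856 rel lug -0.20455329265886146 -0.5101303906017685 rel pull -0.20455329265886144 -0.3471303906017685
yaxis [0.4698 0.8826 0.0181] q [-0.6384  0.3197 -0.2564  0.9894  0.0191 -0.1492] F [-0.8579  1.5453  5.9212] 0.4355297569536394 30.3833
```

Grasped: 37 mm opening matches the 34 mm case, grip 40 N. Lifting and carrying to the tray while turning.

{"api": "step_arm", "payload": {
  "steps": [
    [[0,0,0.5],0,0],
    [[0,0,1],0,0],
    [[0,0,1],0,0],
    [[0,0,1],0,0],
    [[0,0,1],0,0],
    [[0,0,1],0,0],
    [[0,0.5,0.4],-0.5,0],
    [[0.1,0.8,0],-1,0],
    [[0.2,0.8,0],-1,0],
    [[0.2,0.8,0],-1,0]
  ]
}}

```text
time: 31.22
tool_pos: [0.4893, -0.2741, 0.1712]
ee_rot: [0.006, 0.418, 0.909, 0.007]
wrist_force: [0.1, -0.4, -3.0]
gripper_width: 0.395
grip_force: 44.3
```

{"api": "step_arm", "payload": {
  "steps": [
    [[0.2,0.9,0],-1,0],
    [[0.2,0.9,0],-1,0],
    [[0.2,0.9,0],-1,0],
    [[0.2,0.9,0],-1,0],
    [[0.2,0.9,0],-1,0],
    [[0.2,0.9,0],-0.4,0],
    [[0.2,0.9,0],0,0],
    [[0.2,0.9,0],0,0],
    [[0.2,0.9,0],0,0],
    [[0.1,0.8,0],0,0]
  ]
}}

```text
time: 32.05
tool_pos: [0.5371, -0.0507, 0.1708]
ee_rot: [0.008, 0.652, 0.758, 0.006]
wrist_force: [0.4, -0.1, -3.3]
gripper_width: 0.391
grip_force: 44.4
```

```bash
python3 -c "
from h import *
rep(); c=pull-.06*X; print(c); units(c-.025*X+[0,0,.038])"
```

```text
pos [ 0.5371 -0.0507  0.1708] tilt 1.0924009556708596 az -5.107049576235946 rel lug -0.10228335338791616 -0.2250373926533865 rel pull -0.10228335338791612 -0.06203739265338649
yaxis [0.9886 0.1495 0.0185] q [-0.0941  0.1436 -0.1515  1.2566  0.0001  1.3266] F [ 0.3701 -0.0871 -3.3079] 0.3914621027112787 32.05
[0.5698 0.0169 0.    ]
units [ 0.317   2.5564 -5.3119]
```

{"api": "step_arm", "payload": {
  "steps": [
    [[0.1,0.8,0],0,0],
    [[0.1,0.8,0],0,0],
    [[0.1,0.8,0],0,0],
    [[0,0.15,-0.3],0,0],
    [[0,0,-0.7],0,0],
    [[0,0,-0.7],0,0],
    [[0,0,-0.7],0,0],
    [[0,0,-0.7],0,0],
    [[0,0,-0.7],0,0],
    [[0,0,-0.4],0,0]
  ]
}}

```text
time: 32.88
tool_pos: [0.5431, 0.0112, 0.0634]
ee_rot: [0.007, 0.652, 0.758, 0.004]
wrist_force: [0.3, -0.3, -4.1]
gripper_width: 0.392
grip_force: 44.3
```

{"api": "step_arm", "payload": {
  "steps": [
    [[0,0,-0.2],0,0],
    [[0,0,0],0,0]
  ]
}}

```text
time: 33.05
tool_pos: [0.5436, 0.0114, 0.0595]
ee_rot: [0.007, 0.652, 0.758, 0.005]
wrist_force: [-0.0, 0.7, -3.0]
gripper_width: 0.395
grip_force: 44.3
```

```bash
python3 -c "
from h import *
rep(); c=pull-.06*X; units(c-.025*X+[0,0,.038])
for k in('scene','top'):
  grab_frame(k)
  for r in regions_of(k,'tape_mid')[:5]: print(k,round(r['conf'],2),r['pixel'],onz(k,r['pixel'],state()['tool_pos'][2]+.006), r['region'].sum())
"
```

```text
pos [0.5436 0.0114 0.0595] tilt 0.9629478479227652 az -6.866127338748144 rel lug -0.08669627893397536 -0.16460393662246448 rel pull -0.0866962789339753 -0.001603936622464477
yaxis [0.9887 0.1487 0.0162] q [ 0.0222  0.2031 -0.3302  1.0209 -0.0024  1.4438] F [-0.0192  0.6705 -2.9924] 0.3950963172599386 33.05
units [ 0.0576  0.0735 -0.8599]
scene 0.87 [306.2, 273.8] [ 0.3195 -0.2676  0.0672] 486
scene 0.78 [306.5, 252.8] [ 0.4278 -0.2368  0.0672] 341
scene 0.67 [254.2, 224.0] [ 0.5326 -0.0159  0.0672] 186
scene 0.6 [263.2, 262.8] [ 0.3244 -0.1289  0.0672] 429
top 0.92 [308.2, 289.0] [ 0.3427 -0.2606  0.0677] 338
top 0.88 [309.0, 247.9] [ 0.4793 -0.2154  0.0677] 369
top 0.79 [269.4, 267.4] [ 0.3644 -0.122   0.0677] 366
top 0.49 [253.5, 213.7] [0.5295 0.0023 0.0677] 160
```

{"api": "step_arm", "payload": {
  "steps": [
    [[0,0,-0.3],0,0],
    [[0,0,-0.2],0,0],
    [[0,0,-0.1],0,0],
    [[0,0,0],0,0]
  ]
}}

```text
time: 33.58
tool_pos: [0.5437, 0.0117, 0.0445]
ee_rot: [0.007, 0.652, 0.758, 0.005]
wrist_force: [-0.4, 0.5, -4.2]
gripper_width: 0.39
grip_force: 44.5
```

{"api": "step_arm", "payload": {
  "steps": [
    [[0,0,-0.1],0,0],
    [[0,0,0],0,0],
    [[0,0,0],0,0]
  ]
}}

```text
time: 33.83
tool_pos: [0.5444, 0.0117, 0.0429]
ee_rot: [0.008, 0.652, 0.758, 0.005]
wrist_force: [0.1, -0.3, -3.9]
gripper_width: 0.392
grip_force: 44.5
```

{"api": "step_arm", "payload": {
  "steps": [
    [[0,0,-0.1],0,0],
    [[0,0,0],0,0],
    [[0,0,0],0,0]
  ]
}}

```text
time: 34.08
tool_pos: [0.5444, 0.0117, 0.0404]
ee_rot: [0.008, 0.652, 0.758, 0.005]
wrist_force: [0.4, 0.6, -4.2]
gripper_width: 0.39
grip_force: 44.5
```

{"api": "step_arm", "payload": {
  "steps": [
    [[0,0,-0.1],0,0],
    [[0,0,0],0,0],
    [[0,0,0],0,0]
  ]
}}

```text
time: 34.33
tool_pos: [0.5453, 0.0118, 0.0388]
ee_rot: [0.008, 0.652, 0.758, 0.006]
wrist_force: [0.0, 0.8, 2.5]
gripper_width: 0.389
grip_force: 44.3
```

{"api": "step_arm", "payload": {
  "steps": [
    [[0,0,-0.05],0,0],
    [[0,0,0],0,0],
    [[0,0,0],0,0]
  ]
}}

```text
time: 34.58
tool_pos: [0.5458, 0.0119, 0.0387]
ee_rot: [0.009, 0.652, 0.758, 0.007]
wrist_force: [-1.1, -0.8, 9.8]
gripper_width: 0.392
grip_force: 43.4
```

Touchdown felt at the expected height (0.039). Releasing partly, then lifting straight up.

{"api": "step_arm", "payload": {
  "steps": [
    [[0,0,0.05],0,45],
    [[0,0,0],0,50],
    [[0,0,0],0,58],
    [[0,0,0],0,62],
    [[0,0,0],0,62],
    [[0,0,0],0,62]
  ]
}}

```text
time: 35.08
tool_pos: [0.5443, 0.0116, 0.0378]
ee_rot: [0.008, 0.652, 0.758, 0.005]
wrist_force: [0.0, 1.1, -1.1]
gripper_width: 0.621
grip_force: 0.0
```

{"api": "step_arm", "payload": {
  "steps": [
    [[0,0,0.3],0,62],
    [[0,0,0.5],0,62],
    [[0,0,0.7],0,62],
    [[0,0,0.8],0,62],
    [[0,0,1],0,62],
    [[0,0,1],0,62],
    [[-0.5,0,1],0,62],
    [[-1,0,1],0,62],
    [[-1,0,0.5],0,62],
    [[-1,0,0],0,62]
  ]
}}

```text
time: 35.92
tool_pos: [0.4575, 0.0117, 0.2118]
ee_rot: [0.01, 0.652, 0.758, 0.007]
wrist_force: [0.9, 0.1, 0.1]
gripper_width: 0.617
grip_force: 0.0
```

{"api": "step_arm", "payload": {
  "steps": [
    [[-1,0.8,0],0,62],
    [[-1,0.8,0],0,62],
    [[0,0.8,0],0,62],
    [[0,0.8,0],0,62],
    [[0,0.8,0],0,62],
    [[0,0.8,0],0,62],
    [[0,0,0],0,62]
  ]
}}

```text
time: 36.5
tool_pos: [0.4069, 0.134, 0.2086]
ee_rot: [0.008, 0.651, 0.759, 0.006]
wrist_force: [0.4, 0.2, -0.6]
gripper_width: 0.618
grip_force: 0.0
```

```bash
python3 - <<'E'
from h import *
rep(); c0=pull-.06*X
for k in('scene','top'):
  grab_frame(k)
  for n,z in(('tape_mid',.044),('bolt_lug',.09),('tray_pull',.06)):
    for r in regions_of(k,n)[:5]:
      p=onz(k,r['pixel'],z); print(k,n,round(r['conf'],2),r['pixel'],'rel floor',(p-c0)@X,(p-c0)@Y,r['region'].sum())
  print('expected tape',proj(k,c0-.025*X+[0,0,.044]))
E
```

```text
pos [0.4069 0.134  0.2086] tilt 1.1192126718932358 az -1.4679587522639124 rel lug -0.20374380866834865 -0.023117250971301538 rel pull -0.20374380866834862 0.13988274902869846
yaxis [0.9882 0.1518 0.0192] q [ 0.3228 -0.0709 -0.2923  1.3311 -0.0067  1.7411] F [ 0.4041  0.1894 -0.5574] 0.6184922953188102 36.5
scene tape_mid 0.86 [306.3, 273.8] rel floor -0.2575184737505886 -0.2416163675604051 506
scene tape_mid 0.76 [309.7, 251.9] rel floor -0.13516543518905969 -0.23606539025477705 392
scene tape_mid 0.6 [247.7, 223.0] rel floor -0.0015872156236519832 0.006393915955823807 258
scene tape_mid 0.58 [261.6, 258.9] rel floor -0.21170999182637745 -0.09160633589996521 396
scene bolt_lug 0.48 [203.4, 209.6] rel floor -0.024212754442585187 0.16478389694173026 152
scene tray_pull 0.86 [240.2, 229.4] rel floor -0.07722013230945189 0.01434323503569934 1420
scene tray_pull 0.58 [243.2, 163.9] rel floor 0.48205671861307137 0.147857164733609 7718
expected tape [[247.8543 226.4291]]
top tape_mid 0.92 [268.2, 265.5] rel floor -0.20687527771747422 -0.09984046544546843 394
top tape_mid 0.87 [308.8, 289.6] rel floor -0.25667177043029704 -0.2434348902045366 389
top tape_mid 0.75 [249.0, 215.4] rel floor -0.0384274108236686 0.008293714029384266 291
top tape_mid 0.57 [308.8, 248.7] rel floor -0.11412997248878988 -0.21621495619646341 315
top tray_pull 0.68 [242.1, 206.2] rel floor -0.017791061162580012 0.03823348682023825 2183
expected tape [[252.2933 212.699 ]]
```

```bash
python3 -c "
from h import *
print(close_job())"
```

```text
the job is handed in; nothing more can be done
None
```

The bolt was drawn to its stop and the tray pulled out to its stop; the tape measure was left on the tray floor near its centre and the job was handed in at about 36.6 s of 59 s, with no verdict returned and the upright stance not checked in a final picture; one `fit.py` script was still running during an arm move, against the rules.

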